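# Flip open the clear dispenser and push the last cork to the outlet

## Robot

A 7-joint arm with a two-finger parallel gripper is mounted at the origin on the work surface. World frame = base frame: x ahead of the robot, y to its left, z up, the work surface at z = 0. Lengths are in m, angles in rad, forces in N, time in s.
With the tool pointing down it reaches from about 0.4 to 0.9 m from the base axis. Payload 5.5 kg.
Tool frame: the origin (TCP) lies where the fingers leave the gripper's body, on its centre line; the fingertips stand 73 mm ahead of it and the grasp point (between the pads) lies 54 mm ahead of it (tcp_to_tips is the distance from the TCP to the fingertips, in m); z points along the fingers, y is the direction in which the jaws open and shut (so a half turn about z gives the same grasp; the last joint's range is limited). The gripper opens to 85 mm and grips with 20 to 120 N. Pads are 22 mm wide; open, the fingers measure 114 mm over their backs; the gripper's body (76 mm by 85 mm) begins 54 mm behind the grasp point. The pads swing forward as they close: fully open they stand 13 mm farther back than shut.
Start: joints at [-1.066, 0.501, -0.427, 1.55, 0.221, 1.138, -0.21], TCP at [0.156, 0.631, 0.304] pointing down, gripper open.
Joint ranges: [-2.88, 2.88], [-0.31, 2.03], [-1.54, 1.56], [0.2, 2.42], [-1.41, 4.55], [0.19, 2.02], [-2.57, 2.57]. Speed limits (rad/s): [2.57, 2.57, 3.14, 3.14, 3.14, 3.14, 3.14].

## Interface

Orientations are given as a unit quaternion [w, x, y, z].
In Python, from workcell import * gives the robot as it stands.
- The arm moves only by the shell command python3 -m creep 'ROWS'. ROWS is JSON, a list of rows, each a list of 7 numbers: the finger opening in m, from 0 to 0.0854, then the shift along the tool's x, y, z in m, then the turn, a rotation vector about the tool's x, y, z in degrees. In form: [[grip, x, y, z, ax, ay, az], ...]. A call has 1 to 12 rows; each row is the pose to reach, as a shift and turn from the pose measured when the call began, along the tool's axes at that moment; what a row does not reach only later rows make up. A row lasts 1/10 s, in which the tool goes at most 50 mm and 8.59 degrees, less where a joint would pass 70% of its speed; a pose out of reach is approached as far as the arm can. A call with a gripper value outside its range is refused whole. The fingers move at their own pace and stop on an object; the grip force is fixed at half the most. Time passes only in rows, so rows that repeat a pose let the fingers close. It gives the time, the measured TCP pose, the force and the opening at its end, in the units of the state.
- sense(): the state, without advancing time (a new reading comes with each control period).
- snapshot(name): name is "scene" or "top" or "wrist"; returns the picture (420x560x3 uint8, red, green, blue); there is no depth.
- camera_info(name): a dict with "fov_y" (degrees; the focal length in pixels is half the picture's height over the tangent of half this angle, whatever the lens; pixels are square), "cx", "cy" (the principal point, pixels), "k1" (the pictures are not rectified: a ray, as slopes to the right and down, at radius r is drawn at 1 + k1 r^2 times it, then the intrinsics apply), "xyz" and "orientation" of the camera in the world; the wrist camera has in their place "T_tool_cam" (4x4, takes a point from camera to tool coordinates, whose origin is the TCP and whose axes are the flange's). Camera axes: x right, y down, z forward; pixel columns grow to the right and rows downward; lengths in m; the calibration is good to about 2 mm. A picture is of the moment at which its call begins: read the wrist's pose just before it. camera_info takes no time and is no camera call.
- hand_in(): hands the job in, once; it reports no verdict.
Trained networks look in the newest picture that a camera, given by its name, has taken for a name from the list of things; names that differ only in an ending like _2 or _b are one class to them, and where a whole thing is asked for, a point or a joint stands for the part that bears it (a point fixed in the world has none). Each returns a list of dicts, best first, with "conf" (0 to 1); they miss things now and then, are a little off and sometimes report something else, mostly with a low value. They report only what shows in the picture. A call takes as long as a camera call.
- boxes_of(label, camera): "bbox" ([left, top, right, bottom] in pixels, round what is visible of it).
- pinpoint(label, camera): "at" ([column, row] in pixels: a listed point, or the origin of a listed thing).
The state is a dict: "time": time; "qpos": joint angles; "dq": joint speeds; "joint_efforts": joint torques, N m; "ee_pos": TCP position; "tool_rot": TCP orientation; "force": force on the tool from outside, world axes, zero at the start; "torque": the same for the moment, N m; "finger_gap": finger opening in m.
Only numpy, scipy, OpenCV 4.12 (cv2) and the standard library are available. Lean on these libraries where they do the work, as an engineer would, in place of code of your own. Each camera call takes 0.05 s, during which the arm holds its last target. There are 200 camera calls.

## Task

Flip the lid of the clear dispenser over with the fingertips until it leans back and stays open by itself, then push the cork block inside along the tray until it rests against the end wall with the outlet. Only push: the cork stays flat on the dispenser's floor and is never lifted. Leave the flashlight, the two ski boot buckles and the key dish where they are.

Things in the scene. Friction and masses are not known exactly. Their poses are not given: they have to be found in the camera images.
- dispenser: Clear fixed tray: 110 (x) by 240 (y) by 65 mm high without lid; walls 4, floor 5, inside 102 by 232 mm. Origin: centre of its underside. x points away from the robot to the hinged rim, y along the tray to the outlet end, z up. The outlet end wall (inner face at y = +116 mm) has a 52 mm wide opening over a 17 mm high sill and a low chute outside; the other wall is plain.
- lid (a joint): Lid angle: 0 closed, grows as the front edge swings up and away from the robot, stop at 2.05 rad. No catch or spring: below about 1.55 it falls shut, beyond that it falls back to the stop and stays. Lid 160 g, clear with grey frame, 112 mm from hinge to front edge, 240 mm wide, 5 mm thick; closed, its underside is 66 mm above the shelf and its edge 2 mm out beyond the tray's front wall.
- hinge (a point): Middle of the lid's hinge axis, which runs along the dispenser's y: 55 mm from the dispenser's origin along its x, 66 mm above the shelf. Axes as the dispenser's.
- lid_tab (a point): Middle of the grey finger tab at mid front edge of the lid; moves with it. The tab, 90 mm wide, 4 mm thick, flares up and outward at 45 degrees; closed, it reaches 25 mm in front of the edge and 29 mm above the lid's underside, this point 124 mm in front of the hinge axis and 14.5 mm above it. A fingertip fits under it from the front.
- cork_center (a point): Centre of the loose ski-polishing cork in the tray: a block 84 mm (x, across the tray) by 44 mm (y, along it) by 38 mm high, 60 g. It slides on the tray floor; pushed above half its height it may tip. Against the outlet end wall its centre is 94 mm along the dispenser's y from the dispenser's origin. At the start at least 50 mm lie between it and the plain end wall.
- flashlight_center (a point): Centre of a red aluminium flashlight standing on its head, 130 mm tall, 42 mm across below; loose, leave alone.
- buckle_a_center (a point): Centre of a black plastic ski boot buckle lying flat, 85 by 26 by 17 mm; loose, leave alone.
- buckle_b_center (a point): Centre of the other, identical buckle.
- key_dish_center (a point): Centre of a white ceramic key dish, 110 mm across, 28 mm high; loose, leave alone.

How it is judged:
On the way, in this order (a step that is already met when the one before it is completed fails the run):
1. the lid leans back open (beyond 1.8 rad) with no finger on it (value of joint lid above 1.8 rad and contact force between the fingers and lid below 0.1 N), for 0.3 s.
2. the cork has been pushed against the outlet end wall (y of cork_center in the frame of dispenser between 0.084 and 0.105 m and z of cork_center in the frame of dispenser below 0.034 m and angle between cork_center's own z axis and vertical below 0.2 rad), for 0.2 s.
At the end, for the whole second after the job is handed in: The lid leans back open by itself (joint beyond 1.8 rad) and the cork lies flat and still on the tray floor within 10 mm of the outlet end wall (all of step 2 and value of joint lid above 1.8 rad and linear speed of cork below 0.02 m/s); the robot touches nothing.
It fails at once if the cork is lifted more than 15 mm off the tray floor (height (world z) of cork_center above 0.039 m).
It fails at once if the cork is tipped over (angle between cork_center's own z axis and vertical above 0.6 rad).
It fails at once if a bystander is moved more than 20 mm (distance of any of flashlight_center, buckle_a_center, buckle_b_center, key_dish_center from where it was at the start of the episode above 0.02 m).
It also fails if it takes over 59 s, if anything falls off the work surface, if the arm or the gripper's body presses on something with over 40 N, if the wrist force passes 120 N, or if a joint passes its speed limit or range.

## Working session

There is one attempt and no reset: what is moved stays moved. The work goes in short steps, Python scripts to look and compute and a shell command to move; the robot and the scene stay as the last step left them, time stands still between calls to the robot, and variables do not carry over. Pictures are saved under pics/ and viewed, about 8 in all and at most 12, crops included, and the job is handed in when it is done.

```bash
mkdir -p pics; ls; cat > h.py <<'E'
from workcell import *
import numpy as np, cv2
from scipy.spatial.transform import Rotation as R
def rot(q): return R.from_quat([q[1],q[2],q[3],q[0]]).as_matrix()
def cam(name):
    c=camera_info(name); f=210/np.tan(np.radians(c["fov_y"]/2))
    if "T_tool_cam" in c:
        s=sense(); T=np.eye(4); T[:3,:3]=rot(s["tool_rot"]); T[:3,3]=s["ee_pos"]; T=T@np.array(c["T_tool_cam"])
        return c,f,T[:3,:3],T[:3,3]
    return c,f,rot(c["orientation"]),np.array(c["xyz"])
def ray(C,px):
    c,f,Rm,t=C; d=(np.array(px,float)-[c["cx"],c["cy"]])/f; u=d.copy()
    for _ in range(20): u=d/(1+c["k1"]*(u@u))
    return t,Rm@np.array([u[0],u[1],1])
def atz(C,px,z):
    t,d=ray(C,px); return t+d*(z-t[2])/d[2]
def proj(C,p):
    c,f,Rm,t=C; q=Rm.T@(np.array(p)-t); u=q[:2]/q[2]; u=u*(1+c["k1"]*(u@u)); return u*f+[c["cx"],c["cy"]]
def tri(obs):
    A=np.zeros((3,3));b=np.zeros(3)
    for t,d in obs:
        d=d/np.linalg.norm(d);P=np.eye(3)-np.outer(d,d);A+=P;b+=P@t
    return np.linalg.solve(A,b)
E
python3 - <<'E'
from h import *
np.set_printoptions(precision=4,suppress=True)
s=sense();print(s); print(rot(s["tool_rot"]))
for n in ["scene","top"]:
    im=snapshot(n); cv2.imwrite(f"pics/{n}0.png",im[:,:,::-1]); C=cam(n); print(n,C[3],C[1],C[0]["k1"])
    for l in ["dispenser","hinge","lid_tab","cork_center","flashlight_center","buckle_a_center","key_dish_center"]:
        for r in pinpoint(l,n)[:3]: print(l,np.array(r["at"]),round(r["conf"],2),atz(C,r["at"],dict(dispenser=0,hinge=.066,lid_tab=.08,cork_center=.024,flashlight_center=.065).get(l,.01)))
E
```

```text
pics
{'time': 0.0, 'qpos': array([-1.0658,  0.5018, -0.4268,  1.5514,  0.2208,  1.1383, -0.2103]), 'dq': array([-0.001 , -0.0008, -0.0005,  0.0013, -0.0009,  0.0012,  0.0011]), 'joint_efforts': array([ -0.0004, -56.9521,  -5.8158, -28.0939,   0.0108,   0.012 ,
        -0.    ]), 'ee_pos': array([0.1556, 0.6305, 0.3029]), 'tool_rot': array([-0.0001,  0.1206,  0.9927, -0.0009]), 'force': array([-0.0847, -0.8483, -0.5441]), 'torque': array([0.0131, 0.0428, 0.0075]), 'finger_gap': 0.08558242990490195}
[[-0.9709  0.2394 -0.0005]
 [ 0.2394  0.9709 -0.0018]
 [ 0.     -0.0019 -1.    ]]
scene [ 0.9643 -0.4613  0.7999] 484.6404965531442 0.04879961845072316
dispenser [284.8 253.5] 0.72 [0.6099 0.0132 0.    ]
hinge [304.5 252.5] 0.75 [ 0.667  -0.0015  0.066 ]
hinge [347.7 184.1] 0.32 [0.6338 0.2015 0.066 ]
lid_tab [263.3 207.3] 0.62 [0.5419 0.0303 0.08  ]
cork_center [304.4 252.9] 0.73 [0.6504 0.0239 0.024 ]
flashlight_center [184.  311.9] 0.89 [ 0.5776 -0.228   0.065 ]
buckle_a_center [380.4 220.9] 0.7 [0.7237 0.2013 0.01  ]
key_dish_center [345.4 182.9] 0.96 [0.6023 0.2521 0.01  ]
top [0.5285 0.0371 1.3819] 545.6058415218658 -0.07843586754201606
dispenser [290.4 212.2] 0.77 [0.6094 0.0043 0.    ]
hinge [295.9 187.9] 0.65 [ 0.6649 -0.0061  0.066 ]
lid_tab [278.8 238.1] 0.72 [0.5422 0.0324 0.08  ]
flashlight_center [389.2 224.7] 0.83 [ 0.5813 -0.2341  0.065 ]
buckle_a_center [215.4 166.4] 0.89 [0.7204 0.1975 0.01  ]
buckle_a_center [386.4 221.1] 0.64 [ 0.5925 -0.2382  0.01  ]
key_dish_center [194.8 210.1] 0.77 [0.608  0.2459 0.01  ]
```

```bash
python3 - <<'E'
import cv2,numpy as np
a=cv2.imread("pics/scene0.png");b=cv2.imread("pics/top0.png")
a=cv2.resize(a[110:380,120:480],None,fx=2,fy=2);b=cv2.resize(b[100:300,150:440],None,fx=2.5,fy=2.5)
cv2.imwrite("pics/v1.png",a);cv2.imwrite("pics/v2.png",b)
E
```

```text
(no output)
```

View pics/v1.png

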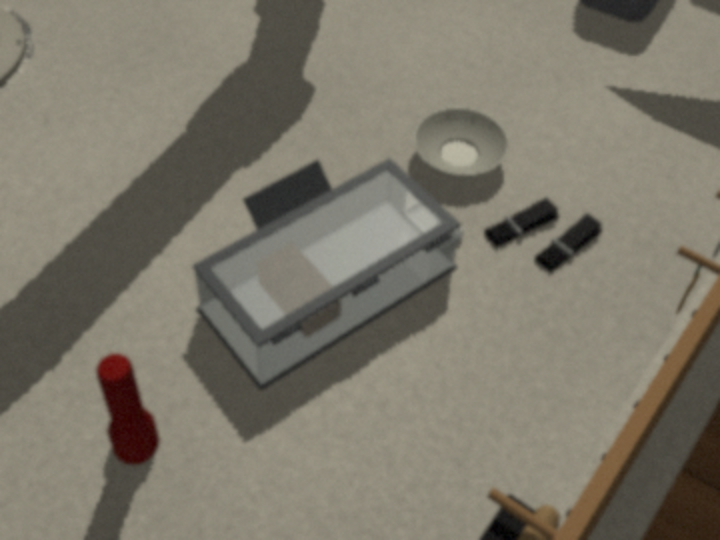

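View pics/v2.png

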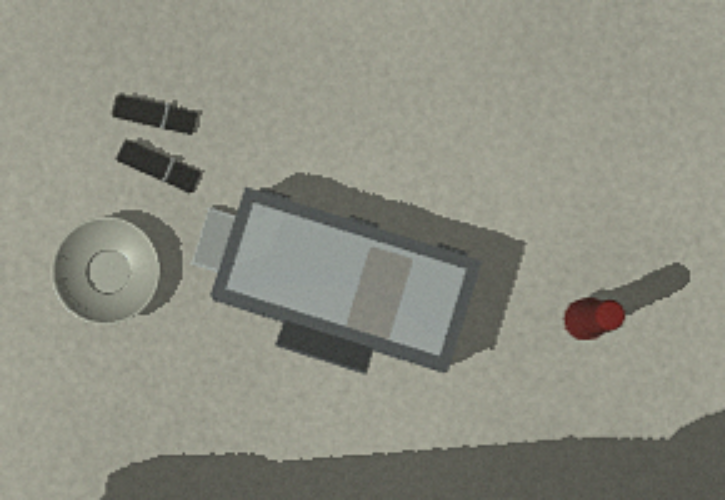

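```bash
cat >> h.py <<'E'
def disp(p):  # dispenser -> world
    x,y,a=np.load("d.npy"); c,s=np.cos(a),np.sin(a); return np.array([x+c*p[0]-s*p[1],y+s*p[0]+c*p[1],p[2]])
def todisp(w):
    x,y,a=np.load("d.npy"); c,s=np.cos(a),np.sin(a); d=np.array(w)-[x,y,0]; return np.array([c*d[0]+s*d[1],-s*d[0]+c*d[1],d[2]])
def tip(s=None):
    s=s or sense(); return np.array(s["ee_pos"])+rot(s["tool_rot"])[:,2]*.073
def go(wtip,tilt,yaw=0,tcp=False):
    """shift & rotvec in present tool axes to put the tip at wtip (disp coords), tilted outward by tilt deg"""
    s=sense(); R0=rot(s["tool_rot"]); a=np.load("d.npy")[2]
    B=R.from_euler("z",a+np.radians(yaw)).as_matrix()@np.diag([-1,1,-1])
    R1=B@R.from_euler("y",-tilt,degrees=True).as_matrix()
    t=disp(wtip)-R1[:,2]*.073
    return np.round(1000*R0.T@(t-s["ee_pos"]),1),np.round(R.from_matrix(R0.T@R1).as_rotvec(degrees=True),2),t
def status():
    s=sense(); print("t",round(s["time"],2),"tip disp mm",np.round(1000*todisp(tip(s)),1),"tcp",np.round(s["ee_pos"],3),"z",np.round(rot(s["tool_rot"])[:,2],3),"F",np.round(s["force"],1),"q",np.round(s["qpos"],2))
E
python3 - <<'E'
from h import *
from scipy.optimize import least_squares
np.set_printoptions(precision=4,suppress=True)
D=[[-.057,-.12],[-.057,.12],[.055,.12],[.055,-.12]]
S=np.array([[195,266],[388,161],[459,226],[262,342]])/2+[120,110]
T=np.array([[445,371],[212,298],[247,188],[478,262]])/2.5+[150,100]
cs,ct=cam("scene"),cam("top")
def f(p):
    np.save("d.npy",p); return np.concatenate([np.r_[proj(cs,disp([*d,.071]))-s,proj(ct,disp([*d,.071]))-t] for d,s,t in zip(D,S,T)])
r=least_squares(f,[.61,.005,-.3],diff_step=1e-4); np.save("d.npy",r.x); print(r.x,np.degrees(r.x[2]),r.fun.reshape(-1,4))
print("tab",disp([-.069,0,.0805]),todisp([.5422,.0324,.08]))
# cork from top, refraction-free
for p in [(362,247),(412,259),(389,341),(347,330)]: print(todisp(atz(ct,np.array(p)/2.5+[150,100],.043)))
for v,p in dict(fl=(.58,-.231,.065),b=(.72,.1975,.01),dish=(.606,.25,.014)).items(): print(v,todisp(p))
print(go([-.25,0,.23],0)); status()
E
```

```text
[ 0.6096  0.0119 -0.2777] -15.908733713719068 [[-1.6641 -0.6884  0.698  -0.5269]
 [ 0.2547 -1.9482 -1.4618 -1.1619]
 [ 0.4691 -1.5994 -1.4205 -1.2991]
 [-2.1086  1.5066  1.0839 -1.3815]]
tab [0.5433 0.0308 0.0805] [-0.0705  0.0012  0.08  ]
[ 0.034  -0.0076  0.043 ]
[ 0.0373 -0.0581  0.043 ]
[-0.0464 -0.0603  0.043 ]
[-0.0484 -0.0178  0.043 ]
fl [ 0.0381 -0.2417  0.065 ]
b [0.0553 0.2088 0.01  ]
dish [-0.0688  0.228   0.014 ]
(array([-339.2, -483.5,    0.9]), array([ 0.  , -0.  ,  2.06]), array([0.3692, 0.0804, 0.303 ]))
t 0.8 tip disp mm [-606.4  471.1  230.9] tcp [0.156 0.631 0.304] z [-0.  0. -1.] F [-0.1  1.3 -1.1] q [-1.07  0.5  -0.43  1.55  0.22  1.14 -0.21]
```

```bash
python3 -m creep '[[0,-390,-484,0,0,0,2]]' 2>&1 | head -c 300; python3 -c "
from h import *
status()"
```

```text
time: 0.9
ee_pos: [0.172, 0.5897, 0.3035]
tool_rot: [-0.002, 0.134, 0.991, 0.002]
force: [-0.3, -0.4, 0.2]
finger_gap: 0.0733
t 0.9 tip disp mm [-579.6  435.9  230.5] tcp [0.172 0.59  0.303] z [-0.004  0.004 -1.   ] F [-0.3 -0.4  0.2] q [-1.    0.44 -0.43  1.65  0.19  1.1  -0.18]
```

```bash
python3 -c "
from h import *
print(go([-.2,0,.23],0))"; python3 -m creep '[[0,-0.36,-0.446,0,0,0,0],[0,-0.36,-0.446,0,0,0,0],[0,-0.36,-0.446,0,0,0,0],[0,-0.36,-0.446,0,0,0,0],[0,-0.36,-0.446,0,0,0,0],[0,-0.36,-0.446,0,0,0,0],[0,-0.36,-0.446,0,0,0,0],[0,-0.36,-0.446,0,0,0,0],[0,-0.36,-0.446,0,0,0,0],[0,-0.36,-0.446,0,0,0,0],[0,-0.36,-0.446,0,0,0,0],[0,-0.36,-0.446,0,0,0,0]]'; python3 -c "
from h import *
status()
print(go([-.2,0,.23],0));print(go([-.14,0,.2],50))"
```

```text
(array([-375.7, -438.7,   -2.8]), array([ 0.16, -0.3 ,  0.46]), array([0.41728357, 0.06670516, 0.303     ]))
time: 2.1
ee_pos: [0.4016, 0.0592, 0.3008]
tool_rot: [-0.001, 0.137, 0.991, 0.001]
force: [-0.5, 0.4, 0.3]
finger_gap: 0.0
t 2.1 tip disp mm [-213.3  -11.3  227.8] tcp [0.402 0.059 0.301] z [-0.003  0.003 -1.   ] F [-0.5  0.4  0.3] q [-0.2   0.03 -0.01  2.14 -0.    0.98  1.09]
(array([-13.1,  11.5,  -2.2]), array([ 0.13, -0.19,  0.11]), array([0.41728357, 0.06670516, 0.303     ]))
(array([-17.3,  11.3,  53.8]), array([ 1.700e-01, -5.019e+01,  5.000e-02]), array([0.4212061 , 0.06558715, 0.2469235 ]))
```

```bash
python3 -m creep '[[0,-0.02,0.011,0.054,0,-50,0],[0,-0.02,0.011,0.054,0,-50,0],[0,-0.02,0.011,0.054,0,-50,0],[0,-0.02,0.011,0.054,0,-50,0],[0,-0.02,0.011,0.054,0,-50,0],[0,-0.02,0.011,0.054,0,-50,0],[0,-0.02,0.011,0.054,0,-50,0],[0,-0.02,0.011,0.054,0,-50,0]]'; python3 -c "
from h import *
status()
print(go([-.14,0,.2],50))
print(go([-.14,0,.065],50))"
```

```text
time: 2.9
ee_pos: [0.4184, 0.0571, 0.2292]
tool_rot: [0.251, 0.124, 0.956, -0.089]
force: [-1.2, 0.1, -2.4]
finger_gap: -0.0004
t 2.9 tip disp mm [-159.5  -16.1  166.5] tcp [0.418 0.057 0.229] z [ 0.458 -0.232 -0.858] F [-1.2  0.1 -2.4] q [ 0.56  0.15 -1.09  2.41  1.12  0.65 -0.12]
(array([ -9.7,   7. , -15.9]), array([ -5.07, -19.68,   3.58]), array([0.4212061 , 0.06558715, 0.2469235 ]))
(array([ 58.1,  21.5, 100. ]), array([ -5.07, -19.68,   3.58]), array([0.4212061 , 0.06558715, 0.1119235 ]))
```

```bash
python3 -c "
from h import *
print(go([-.115,0,.10],42))"; python3 -m creep '[[0,0.0,0.014,0.055,-5,-11,3],[0,0.02,0.014,0.065,-5,-11,3],[0,0.02,0.014,0.065,-5,-11,3],[0,0.02,0.014,0.065,-5,-11,3],[0,0.02,0.014,0.065,-5,-11,3]]'; python3 -c "
from h import *
status()
print(go([-.115,0,.1],42))
print(go([-.115,0,.06],45))
print(go([-.105,0,.06],45))"
```

```text
(array([ 9.1, 17.2, 79.8]), array([ -5.29, -11.69,   3.21]), array([0.45205234, 0.05679529, 0.15424957]))
time: 3.4
ee_pos: [0.4603, 0.071, 0.1655]
tool_rot: [0.307, 0.114, 0.941, -0.082]
force: [0.2, 0.9, -1.8]
finger_gap: -0.0007
t 3.4 tip disp mm [-116.1   11.4  107.2] tcp [0.46  0.071 0.165] z [ 0.56  -0.224 -0.798] F [ 0.2  0.9 -1.8] q [ 0.68  1.06 -1.51  2.42  1.83  1.5  -0.47]
(array([ 10.8, -14.8,   7.5]), array([-3.38, -5.17,  3.44]), array([0.45205234, 0.05679529, 0.15424957]))
(array([ 38.5, -11.2,  39.9]), array([-3.29, -8.17,  3.53]), array([0.44938625, 0.05755518, 0.1116188 ]))
(array([ 30.5, -11.3,  45.9]), array([-3.29, -8.17,  3.53]), array([0.45900325, 0.05481412, 0.1116188 ]))
```

```bash
cat >> h.py <<'E'
def sh(wtip):  # shift in tool axes (m), keeping orientation
    s=sense(); return np.round(rot(s["tool_rot"]).T@(disp(wtip)-tip(s)),3)
E
python3 -c "
from h import *
print(sh([-.115,0,.057]),sh([-.11,0,.057]))"
```

```text
[ 0.03  -0.007  0.041] [ 0.026 -0.007  0.044]
```

```bash
python3 -m creep '[[0,0.015,-0.004,0.022,0,0,0],[0,0.028,-0.007,0.042,0,0,0],[0,0.028,-0.007,0.042,0,0,0],[0,0.028,-0.007,0.042,0,0,0]]'; python3 -c "
from h import *
status()
print(sh([-.085,0,.057]))
im=snapshot('scene'); cv2.imwrite('pics/v3.png',cv2.resize(im[120:330,160:440,::-1],None,fx=2.5,fy=2.5))"
```

```text
time: 3.8
ee_pos: [0.4657, 0.0618, 0.1145]
tool_rot: [0.304, 0.115, 0.942, -0.083]
force: [0.2, 0.8, 0.5]
finger_gap: 0.0
t 3.8 tip disp mm [-108.8    3.7   56. ] tcp [0.466 0.062 0.115] z [ 0.553 -0.227 -0.802] F [0.2 0.8 0.5] q [ 0.7   1.39 -1.51  2.42  2.04  1.73 -0.39]
[-0.02  -0.004  0.014]
```

View pics/v3.png

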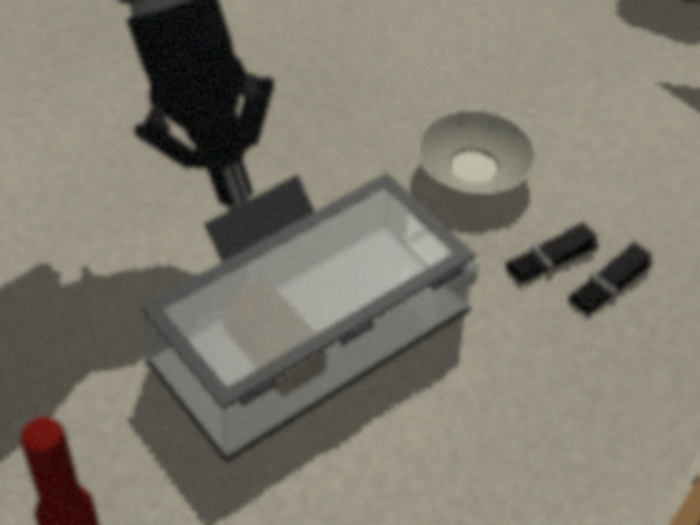

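```bash
python3 -c "
from h import *
print(sh([-.09,0,.057]),sh([-.07,0,.058]))"; python3 -m creep '[[0,-0.016,-0.004,0.012,0,0,0],[0,-0.031,-0.004,0.022,0,0,0],[0,-0.031,-0.004,0.022,0,0,0],[0,-0.031,-0.004,0.022,0,0,0]]'; python3 -c "
from h import *
status()
for p in [(-.068,.085),(-.060,.105),(-.045,.122),(-.03,.14),(-.008,.158),(.015,.17),(.04,.176),(.065,.176),(.09,.168)]: print(sh([p[0],0,p[1]]))"
```

```text
[-0.016 -0.004  0.011] [-0.032 -0.004  0.022]
time: 4.25
ee_pos: [0.5011, 0.0475, 0.1155]
tool_rot: [0.303, 0.116, 0.942, -0.084]
force: [-0.5, -0.1, -0.6]
finger_gap: 0.0002
t 4.25 tip disp mm [-70.8  -0.4  56.9] tcp [0.501 0.047 0.115] z [ 0.552 -0.228 -0.802] F [-0.5 -0.1 -0.6] q [ 0.75  1.38 -1.5   2.36  2.06  1.66 -0.3 ]
[-0.019 -0.002 -0.021]
[-0.037 -0.004 -0.032]
[-0.059 -0.005 -0.037]
[-0.082 -0.007 -0.042]
[-0.11  -0.009 -0.044]
[-0.136 -0.01  -0.04 ]
[-0.16 -0.01 -0.03]
[-0.18  -0.011 -0.015]
[-0.195 -0.01   0.006]
```

```bash
python3 -m creep '[[0,-0.01,-0.001,-0.01,0,0,0],[0,-0.019,-0.002,-0.021,0,0,0],[0,-0.028,-0.003,-0.027,0,0,0],[0,-0.037,-0.004,-0.032,0,0,0],[0,-0.048,-0.004,-0.035,0,0,0],[0,-0.059,-0.005,-0.037,0,0,0],[0,-0.07,-0.006,-0.04,0,0,0],[0,-0.082,-0.007,-0.042,0,0,0],[0,-0.082,-0.007,-0.042,0,0,0]]'; python3 -c "
from h import *
status()
for p in [(-.008,.158),(.015,.17),(.04,.176),(.065,.176),(.09,.168)]: print(sh([p[0],0,p[1]]))
im=snapshot('scene'); cv2.imwrite('pics/v4.png',cv2.resize(im[120:330,160:440,::-1],None,fx=2.5,fy=2.5))"
```

```text
time: 5.15
ee_pos: [0.5418, 0.0367, 0.2001]
tool_rot: [0.305, 0.116, 0.941, -0.084]
force: [-1.3, 0.1, 0.7]
finger_gap: -0.0004
t 5.15 tip disp mm [-28.5   0.4 141.7] tcp [0.542 0.037 0.2  ] z [ 0.555 -0.228 -0.8  ] F [-1.3  0.1  0.7] q [ 0.81  1.02 -1.52  2.26  1.8   1.38 -0.22]
[-0.026 -0.002 -0.001]
[-0.052 -0.003  0.003]
[-0.075 -0.004  0.013]
[-0.095 -0.004  0.028]
[-0.111 -0.003  0.05 ]
```

View pics/v4.png

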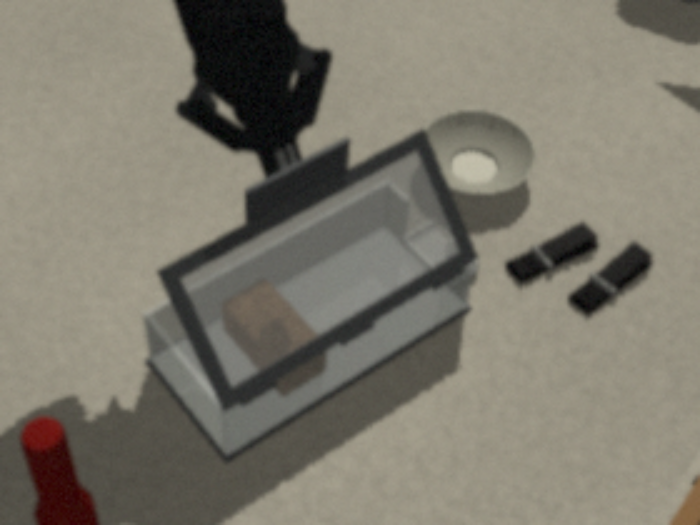

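The lid is up by about 45°, with the fingers under the tab near (285,160). I'll continue the arc.

```bash
python3 -m creep '[[0,-0.013,-0.001,-0.001,0,0,0],[0,-0.026,-0.002,-0.001,0,0,0],[0,-0.039,-0.002,0.001,0,0,0],[0,-0.052,-0.003,0.003,0,0,0],[0,-0.064,-0.004,0.008,0,0,0],[0,-0.075,-0.004,0.013,0,0,0],[0,-0.085,-0.004,0.02,0,0,0],[0,-0.095,-0.004,0.028,0,0,0],[0,-0.103,-0.004,0.039,0,0,0],[0,-0.111,-0.003,0.05,0,0,0],[0,-0.111,-0.003,0.05,0,0,0]]'; python3 -c "
from h import *
status()
print(sh([.02,0,.21]))
im=snapshot('scene'); cv2.imwrite('pics/v5.png',cv2.resize(im[120:330,160:440,::-1],None,fx=2.5,fy=2.5))"
```

```text
time: 6.3
ee_pos: [0.6567, 0.0027, 0.2241]
tool_rot: [0.304, 0.117, 0.942, -0.084]
force: [-0.2, -0.6, -0.4]
finger_gap: 0.0004
t 6.3 tip disp mm [ 91.2  -1.  165.6] tcp [0.657 0.003 0.224] z [ 0.553 -0.23  -0.801] F [-0.2 -0.6 -0.4] q [ 0.81  1.03 -1.46  2.01  1.78  1.27  0.02]
[ 0.031 -0.003 -0.078]
```

View pics/v5.png

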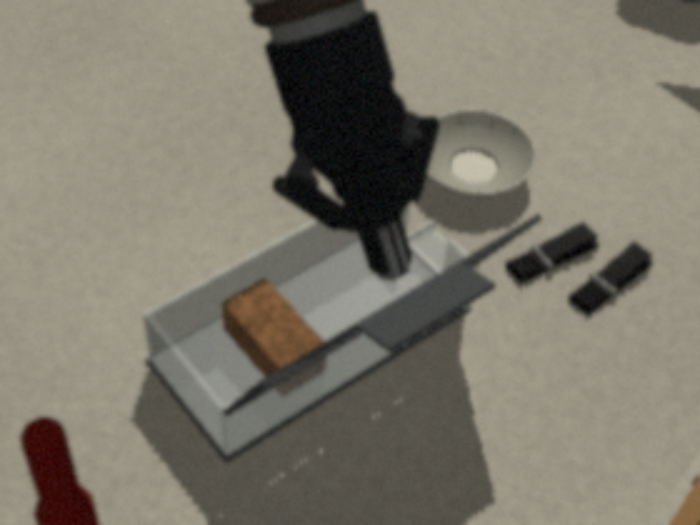

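```bash
python3 - <<'E'
from h import *
np.set_printoptions(precision=4,suppress=True)
s=sense();C=cam("scene");Rt=rot(s["tool_rot"])
for v in [(280,185),(437,122),(275,190),(345,215),(375,270),(410,265)]:
    t,d=ray(C,np.array(v)/2.5+[160,120]); a=Rt.T@(t-s["ee_pos"]);b=Rt.T@d; print(v,a-b*a[0]/b[0])
snapshot("top")
for r in pinpoint("cork_center","top")+pinpoint("cork_center","scene"): print(r)
print(boxes_of("cork_center","top"),boxes_of("cork_center","scene"))
print([todisp(atz(cam("top"),r["at"],.024)) for r in pinpoint("cork_center","top")],[todisp(atz(C,r["at"],.024)) for r in pinpoint("cork_center","scene")])
E
```

```text
(280, 185) [-0.     -0.0601 -0.0165]
(437, 122) [ 0.      0.0708 -0.0109]
(275, 190) [ 0.     -0.0646 -0.0149]
(345, 215) [ 0.     -0.021   0.0203]
(375, 270) [ 0.     -0.0114  0.0641]
(410, 265) [0.     0.0164 0.0727]
{'at': [302.0, 216.5], 'conf': 0.54}
{'at': [267.1, 255.6], 'conf': 0.9}
[{'bbox': [295.0, 203.2, 317.6, 234.4], 'conf': 0.7}] [{'bbox': [246.6, 230.6, 290.4, 266.5], 'conf': 0.73}, {'bbox': [172.7, 288.2, 198.2, 344.2], 'conf': 0.73}]
[array([-0.0012, -0.038 ,  0.024 ])] [array([-0.0026, -0.0407,  0.024 ])]
```

```bash
python3 -m creep '[[0,0.01,-0.001,-0.026,0,0,0],[0,0.031,-0.003,-0.078,0,0,0],[0,0.031,-0.003,-0.078,0,0,0],[0,0.031,-0.003,-0.078,0,0,0]]'; python3 -c "
from h import *
status()
print(go([-.003,-.089,.17],0))"
```

```text
time: 7.1
ee_pos: [0.5863, 0.0246, 0.2713]
tool_rot: [0.306, 0.114, 0.941, -0.085]
force: [0.6, -0.3, -0.4]
finger_gap: 0.0001
t 7.1 tip disp mm [ 17.8   0.9 213.1] tcp [0.586 0.025 0.271] z [ 0.557 -0.229 -0.798] F [ 0.6 -0.3 -0.4] q [ 0.87  0.81 -1.52  2.13  1.61  1.2  -0.05]
(array([  4.1, -92.1,  42.8]), array([-4.84, 36.74,  2.  ]), array([ 0.58234296, -0.07288494,  0.243     ]))
```

```bash
python3 -m creep '[[0,0.004,-0.092,0.043,-4.84,36.74,2],[0,0.004,-0.092,0.043,-4.84,36.74,2],[0,0.004,-0.092,0.043,-4.84,36.74,2],[0,0.004,-0.092,0.043,-4.84,36.74,2],[0,0.004,-0.092,0.043,-4.84,36.74,2],[0,0.004,-0.092,0.043,-4.84,36.74,2],[0,0.004,-0.092,0.043,-4.84,36.74,2],[0,0.004,-0.092,0.043,-4.84,36.74,2]]'; python3 -c "
from h import *
status()
print(go([-.003,-.089,.1],0),go([-.003,-.089,.018],0))
im=snapshot('wrist'); cv2.imwrite('pics/v6.png',im[:,:,::-1])
for r in pinpoint('cork_center','wrist'): print(r,todisp(atz(cam('wrist'),r['at'],.024)))"
```

```text
time: 7.9
ee_pos: [0.5821, -0.0726, 0.2423]
tool_rot: [0.0, 0.138, 0.99, -0.0]
force: [-0.0, -0.1, -0.6]
finger_gap: -0.0002
t 7.9 tip disp mm [ -3.3 -88.8 169.3] tcp [ 0.582 -0.073  0.242] z [ 0.    -0.001 -1.   ] F [-0.  -0.1 -0.6] q [ 0.98  0.97 -1.46  1.75  0.99  1.37  0.62]
(array([-0.3, -0.2, 69.3]), array([-0.04,  0.02,  0.09]), array([ 0.58234296, -0.07288494,  0.173     ])) (array([-3.000e-01, -1.000e-01,  1.513e+02]), array([-0.04,  0.02,  0.09]), array([ 0.58234296, -0.07288494,  0.091     ]))
{'at': [335.3, 195.6], 'conf': 0.96} [-0.00207889 -0.03752609  0.024     ]
```

View pics/v6.png

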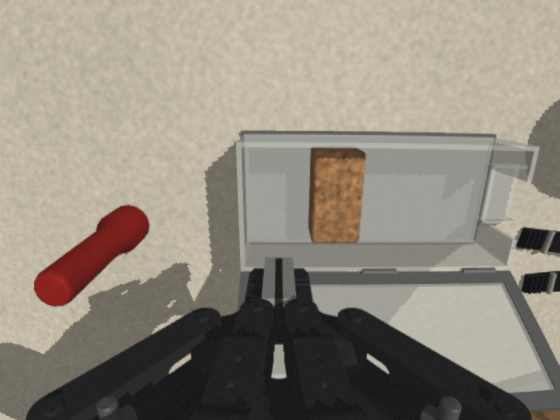

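```bash
python3 -c "
from h import *
C=cam('wrist')
for p in [(246,148),(246,240),(477,242),(489,150)]: print(todisp(atz(C,p,.005)))
for p in [(240,132),(238,270),(497,134),(509,268)]: print(todisp(atz(C,p,.065)))
for p in [(313,238),(361,240),(311,150),(364,158)]: print(todisp(atz(C,p,.043)))
"
```

```text
[-0.04316338 -0.12109299  0.005     ]
[ 0.05161008 -0.12391877  0.005     ]
[0.05421569 0.12146794 0.005     ]
[-0.04346051  0.11431881  0.005     ]
[-0.06351102 -0.11916084  0.065     ]
[ 0.05308331 -0.1250974   0.065     ]
[-0.0642533  0.078596   0.065    ]
[0.05256553 0.11619473 0.065     ]
[ 0.03243352 -0.05890305  0.043     ]
[ 0.03440642 -0.01497281  0.043     ]
[-0.04692446 -0.06336477  0.043     ]
[-0.04052261 -0.01863307  0.043     ]
```

```bash
python3 -m creep '[[0,0.002,-0.001,0.04,0,0,0],[0,0.002,-0.001,0.08,0,0,0],[0,0.002,-0.001,0.11,0,0,0],[0,0.002,-0.001,0.13,0,0,0],[0,0.002,-0.001,0.14,0,0,0],[0,0.002,-0.001,0.15,0,0,0],[0,0.002,-0.001,0.152,0,0,0],[0,0.002,-0.001,0.153,0,0,0]]'; python3 -c "
from h import *
status()
print(go([-.005,.05,.017],0))
im=snapshot('scene'); cv2.imwrite('pics/v7.png',cv2.resize(im[120:330,160:440,::-1],None,fx=2.5,fy=2.5))"
```

```text
time: 8.8
ee_pos: [0.5813, -0.0727, 0.0924]
tool_rot: [0.002, 0.138, 0.99, -0.001]
force: [-3.0, -0.5, 14.1]
finger_gap: 0.0001
t 8.8 tip disp mm [ -3.7 -89.2  19.4] tcp [ 0.581 -0.073  0.092] z [ 0.004 -0.002 -1.   ] F [-3.  -0.5 14.1] q [ 0.92  1.13 -1.27  1.83  1.19  1.19  0.52]
(array([  0.8, 139.1,   2.3]), array([-0.04,  0.24,  0.1 ]), array([0.61852027, 0.06133951, 0.09      ]))
```

View pics/v7.png

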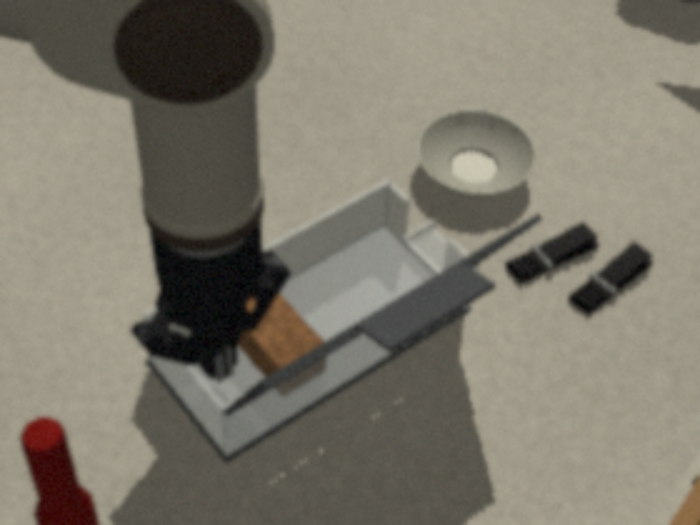

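```bash
python3 -m creep '[[0,0.001,-0.006,-0.008,-5,0,0],[0,0.001,-0.006,-0.008,-5,0,0],[0,0.001,-0.006,-0.008,-5,0,0]]'; python3 -c "
from h import *
status()
a=rot(sense()['tool_rot']).T
o=np.load('d.npy')[2]; print(a@[-np.sin(o),np.cos(o),0], a@[0,0,1])"
```

```text
time: 9.15
ee_pos: [0.5792, -0.0791, 0.101]
tool_rot: [0.009, 0.138, 0.989, 0.042]
force: [-0.1, -0.0, 0.4]
finger_gap: -0.0002
t 9.15 tip disp mm [ -3.9 -89.6  28.2] tcp [ 0.579 -0.079  0.101] z [ 0.029  0.081 -0.996] F [-0.1 -0.   0.4] q [ 0.99  1.15 -1.31  1.84  1.16  1.15  0.58]
[4.26090580e-04 9.96343923e-01 8.54318741e-02] [-0.00555965  0.08543292 -0.99632841]
```

```bash
python3 -m creep '[[0,0,0.006,0.002,0,0,0],[0,0,0.012,0.003,0,0,0],[0,0,0.02,0.004,0,0,0],[0,0,0.028,0.004,0,0,0],[0,0,0.036,0.005,0,0,0],[0,0,0.045,0.006,0,0,0],[0,0,0.055,0.007,0,0,0],[0,0,0.065,0.0075,0,0,0],[0,0,0.075,0.0085,0,0,0],[0,0,0.085,0.009,0,0,0],[0,0,0.095,0.01,0,0,0],[0,0,0.105,0.011,0,0,0]]'; python3 -c "
from h import *
status()
im=snapshot('scene'); cv2.imwrite('pics/v8.png',cv2.resize(im[120:330,160:440,::-1],None,fx=2.5,fy=2.5))"
```

```text
time: 10.35
ee_pos: [0.6084, 0.0232, 0.099]
tool_rot: [0.009, 0.138, 0.989, 0.042]
force: [0.1, -0.2, -0.4]
finger_gap: -0.0001
t 10.35 tip disp mm [-3.9 16.8 26.3] tcp [0.608 0.023 0.099] z [ 0.029  0.081 -0.996] F [ 0.1 -0.2 -0.4] q [ 0.78  1.15 -1.29  1.79  1.17  1.15  0.42]
```

View pics/v8.png

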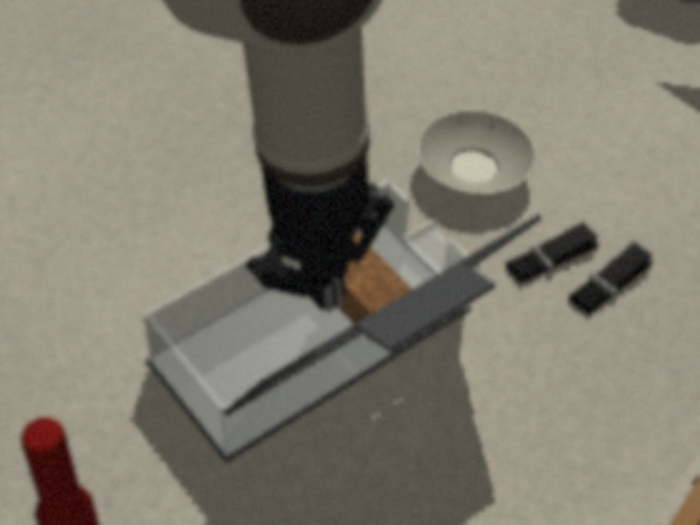

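The cork is sliding flat ahead of the fingers, and the lid is still leaning open.

```bash
python3 -m creep '[[0,0,0.009,0.001,0,0,0],[0,0,0.018,0.0015,0,0,0],[0,0,0.025,0.002,0,0,0],[0,0,0.03,0.0025,0,0,0],[0,0,0.034,0.003,0,0,0],[0,0,0.036,0.003,0,0,0],[0,0,0.038,0.003,0,0,0]]'; python3 -c "
from h import *
status()
snapshot('top');snapshot('scene')
for n in ['top','scene']:
  for r in pinpoint('cork_center',n): print(n,r,todisp(atz(cam(n),r['at'],.024)))"
```

```text
time: 11.1
ee_pos: [0.6189, 0.0619, 0.0996]
tool_rot: [0.009, 0.137, 0.99, 0.043]
force: [-1.0, -0.5, -0.0]
finger_gap: -0.0001
t 11.1 tip disp mm [-4.3 57.  26.9] tcp [0.619 0.062 0.1  ] z [ 0.029  0.082 -0.996] F [-1.  -0.5 -0. ] q [ 0.71  1.16 -1.29  1.76  1.17  1.16  0.38]
top {'at': [252.9, 199.8], 'conf': 0.62} [0.00205103 0.09138942 0.024     ]
scene {'at': [316.2, 222.3], 'conf': 0.68} [-0.01194783  0.0920318   0.024     ]
```

```bash
python3 -m creep '[[0,0,0.001,0,0,0,0],[0,0,0.002,0,0,0,0],[0,0,0.003,0,0,0,0]]'; python3 -m creep '[[0,0,0.001,0,0,0,0],[0,0,0.002,0,0,0,0],[0,0,0.002,0,0,0,0]]'; python3 -c "
from h import *
status()"
```

```text
time: 11.6
ee_pos: [0.6194, 0.0632, 0.0997]
tool_rot: [0.009, 0.138, 0.99, 0.041]
force: [-2.4, -6.7, 2.1]
finger_gap: -0.0004
time: 11.9
ee_pos: [0.6195, 0.0634, 0.0996]
tool_rot: [0.008, 0.139, 0.99, 0.039]
force: [-3.9, -6.1, 4.1]
finger_gap: -0.0001
t 11.9 tip disp mm [-4.2 58.1 26.9] tcp [0.62  0.063 0.1  ] z [ 0.027  0.076 -0.997] F [-3.9 -6.1  4.1] q [ 0.7   1.16 -1.29  1.76  1.17  1.16  0.37]
```

The resisting force has built up and the tip has stopped, so the cork is against the end wall. I'll back off and rise.

```bash
python3 -m creep '[[0,0,-0.005,0,0,0,0],[0,0,-0.02,-0.002,0,0,0],[0,0,-0.035,-0.003,0,0,0],[0,0,-0.04,-0.04,0,0,0],[0,0,-0.045,-0.08,0,0,0],[0,0,-0.06,-0.12,0,0,0],[0,0,-0.08,-0.16,0,0,0],[0,0,-0.08,-0.18,0,0,0],[0,0,-0.08,-0.18,0,0,0],[0,0,-0.08,-0.18,0,0,0]]'; python3 -c "
from h import *
status()
for n in ['top','scene','wrist']:
  im=snapshot(n)
  if n=='scene': cv2.imwrite('pics/v9.png',cv2.resize(im[120:330,160:440,::-1],None,fx=2.5,fy=2.5))
  for r in pinpoint('cork_center',n): print(n,r,todisp(atz(cam(n),r['at'],.024)))
  for l in ['flashlight_center','buckle_a_center','key_dish_center']: print(l,[np.round(r['at'],1) for r in pinpoint(l,n)])"
```

```text
time: 12.9
ee_pos: [0.5926, -0.0281, 0.2724]
tool_rot: [0.008, 0.139, 0.989, 0.039]
force: [-0.3, 0.1, 0.0]
finger_gap: 0.0004
t 12.9 tip disp mm [ -5.  -37.3 199.6] tcp [ 0.593 -0.028  0.272] z [ 0.027  0.075 -0.997] F [-0.3  0.1  0. ] q [ 0.95  0.95 -1.49  1.73  0.92  1.34  0.6 ]
top {'at': [251.4, 200.9], 'conf': 0.77} [-0.00169434  0.09413614  0.024     ]
flashlight_center [array([192.4, 211.2]), array([389.8, 226.3])]
buckle_a_center [array([214.3, 169.2])]
key_dish_center [array([194. , 206.6])]
scene {'at': [318.9, 222.5], 'conf': 0.58} [-0.00816611  0.09624924  0.024     ]
flashlight_center [array([182.1, 311.4])]
buckle_a_center [array([378.2, 221.6])]
key_dish_center [array([347.7, 182.9])]
wrist {'at': [385.2, 186.8], 'conf': 0.94} [-0.00139914  0.08958385  0.024     ]
flashlight_center [array([ 40.7, 245.4])]
buckle_a_center [array([470.4, 227.8]), array([ 42.4, 246.9])]
key_dish_center [array([503.3, 128.3])]
```

View pics/v9.png

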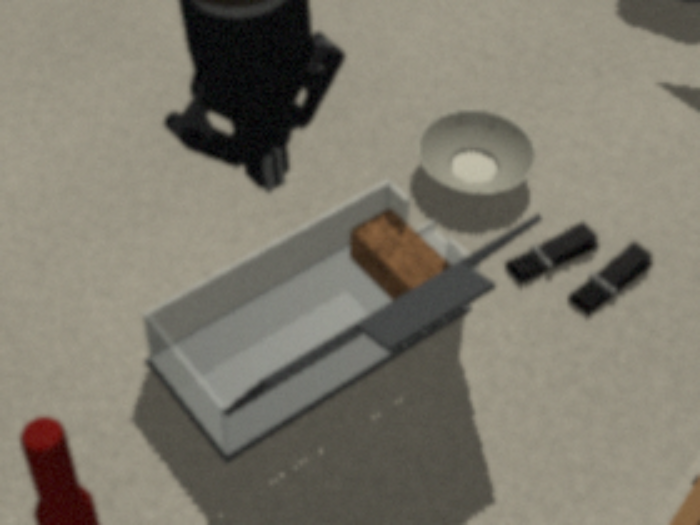

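The cork, around (400,250), lies flat at the outlet end. The lid leans open, the flashlight, buckles and dish haven't moved, and the arm is clear of everything.

```bash
python3 -c "
from workcell import *
print(hand_in())"
```

```text
the job is handed in; nothing more can be done
None
```

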